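Feed three crank turns of pellets

ROBOT

A 6-joint arm with a two-finger parallel gripper is mounted at the origin on the work surface. World frame = base frame: x ahead of the robot, y to its left, z up, the work surface at z = 0. Lengths are in m, angles in rad, forces in N, time in s.
With the tool pointing down it reaches from about 0.225 to 0.875 m from the base axis. Payload 3.4 kg.
Tool frame: the origin (TCP) lies at the very end of the fingers, on their centre line; the grasp point (between the pads) lies 19 mm behind it (grip_depth is the distance from the TCP to the grasp point, in m); x points along the fingers, z is the direction in which the jaws open and shut, and the axes are right-handed (so a half turn about x gives the same grasp; the last joint's range is limited). The gripper opens to 85 mm and grips with 20 to 120 N. Pads are 22 mm wide; open, the fingers measure 114 mm over their backs; the gripper's body (76 mm by 85 mm) begins 54 mm behind the grasp point. The pads swing forward as they close: fully open they stand 13 mm farther back than shut.
Start: joints at [-1.45, 0.276, 1.505, -0, 1.361, -0.121], TCP at [0.138, -0.558, 0.231] pointing down, gripper open.
Joint ranges: [-2.89, 2.89], [-0.75, 2.08], [0.22, 2.7], [-1.18, 4.32], [0.11, 2.71], [-2.7, 2.7]. Speed limits (rad/s): [2.57, 2.57, 3.14, 3.14, 3.14, 3.14].

INTERFACE

Orientations are given as a unit quaternion [w, x, y, z].
In Python, from rig import get_state, get_image, sign_off, grip_depth gives the robot as it stands. The module is installed in compiled form; this text tells all that it offers.
- The arm moves only by the tool arm_command, never from a script. Its argument "series" is a list of rows, each an object with "dp": the shift along the tool's x, y, z scaled (see below), a list of three; "angular": the turn, a rotation vector about the tool's x, y, z scaled (see below), a list of three; "gripper": the finger opening in mm, from 0 to 85.4. A call has exactly 8 rows; each row shifts and turns the pose as measured when the row begins, along the tool's axes as they then stand; what a row does not reach is not made up. The controller multiplies each number of a shift by 0.12 m and each number of a turn by 90 degrees. A row lasts 1/8 s, in which the tool goes at most 62.5 mm and 10.7 degrees, less where a joint would pass 70% of its speed; a pose out of reach is approached as far as the arm can. A call with a number of a shift or a turn outside -1 to 1 is refused whole. A call with a gripper value outside its range is refused whole. The fingers move at their own pace and stop on an object; "grip_force" is the grip in N (left out, the last holds). Time passes only in rows, so rows that do not move let the fingers close, or fill a call up. It gives the time, the measured TCP pose, the force and the opening at its end, in the units of the state.
- get_state(): the state, without advancing time (a new reading comes with each control period).
- get_image(name): name is "side" or "top"; returns a dict with "image" (400x640x3 uint8, blue, green, red), "depth" (400x640 float32, m along the optical axis (not along the pixel's ray), 0 where there is no reading), "mtx" (3x3 intrinsics, pixels), "view" (4x4, takes a point from world to camera coordinates). Camera axes: x right, y up, looking along -z (the intrinsics and any distortion apply to the point x, -y, -z); pixel columns grow to the right and rows downward; lengths in m; the calibration is good to about 2 mm. A picture is of the moment at which its call begins.
- sign_off(): hands the job in, once; it reports no verdict.
The state is a dict: "clock": time; "qpos": joint angles; "qd": joint speeds; "effort": joint torques, N m; "position": TCP position; "ee_rot": TCP orientation; "contact_force": force on the tool from outside, world axes, zero at the start; "moment": the same for the moment, N m; "width": finger opening in m.
Only numpy, scipy, OpenCV 4.12 (cv2) and the standard library are available. Lean on these libraries where they do the work, as an engineer would, in place of code of your own. Each camera call takes 0.05 s, during which the arm holds its last target. There are 200 camera calls.

TASK

Fit the loose blue crank into the socket on top of the pellet feeder and turn it clockwise (seen from above) until the red pointer meets the white mark; from there give it exactly three more full turns, stopping with the pointer at the mark again and not running past it. Leave the crank seated and still, and leave the other things on the table where they are.

Things in the scene. Friction and masses are not known exactly. Their poses are not given: they have to be found in the camera images.
- crank: Loose blue crank, about 0.6 kg, at first standing on its foot on the table. Origin: centre of the foot's underside; z up, x along the arm towards the grip. Steel foot 56 (x) by 36 (y) by 24 mm high; on it a flat blue arm 20 mm wide, z 24 to 34, x -28 to 82 mm; near the arm's end an upright black grip. The foot fits the feeder's socket either way round.
- crank_boss (a point): Middle of the blue boss on the crank's arm, over the foot's centre, 48 mm above the origin: a block 30 (crank's x) by 22 (y) mm, z 34 to 62, good to lift the crank by.
- crank_knob (a point): Middle of the black grip on the crank: 65 mm from the crank's origin along x, 63 mm up. The grip is an upright round sleeve 28 mm in diameter, z 37 to 89 mm of the crank, which spins freely on its pin, so it can be held at a fixed hand orientation while it goes round.
- feeder: Fixed pellet feeder: grey housing 170 (x) by 150 (y) by 64 mm high on a 200 by 180 mm base plate. Origin: under the drive's axis, on the table. The orange hopper with black lid (122 mm wide, top 125 mm above the table) stands 200 mm from the axis on the +x side.
- drive_floor (a point): Centre of the socket's floor, on the upright turning axis, 80 mm above the table; its x and y axes turn with the socket. The socket is a dark steel block 86 by 66 mm, top 100 mm above the table, with a pocket 60 (its x) by 40 mm (y), 20 mm deep, edges chamfered 5 mm. When seated, the crank's foot rests on this point.
- drive_pointer (a point): Tip of the red pointer on the turning socket, 50 mm from the axis along the socket's -y, beside the block.
- feeder_mark (a point): White mark on the housing, 64 mm from the axis along the feeder's -y, where the pointer must stop.
- drive (a joint): Angle of the socket, rad, growing clockwise seen from above, not wrapping: 0 with the pointer first at the mark; starts between -1.7 and -0.6; 18.85 is three full turns from the mark. It turns with light friction (about 1 N at the grip) and stays where it is left. The seated crank has about 0.09 rad of play in it either way.
- mouse: Black computer mouse, 100 x 62 x 34 mm; origin under it. Bystander.
- jar: Clear jar with yellow cap, 68 mm wide, 110 mm high; origin under its centre. Bystander.
- mug: Blue mug, 80 mm wide, 90 mm high; origin under its centre. Bystander.
- tape: Green tape roll lying flat, 100 mm wide, 25 mm high; origin under its centre. Bystander.
- screwdriver: Yellow-handled screwdriver lying flat, 200 mm long. Bystander.
- marker_pot: Grey pot of coloured markers, 72 mm wide, 141 mm high over the markers; origin under its centre. Bystander.
- parts_box: Open clear box of coloured bricks, 190 x 130 x 70 mm; origin under its centre. Bystander.
Mind the look-alikes: they are no part of the job. Of the things that look like the crank, the larger one is meant.

How it is judged:
By the outcome, as a careful person would: the job done as asked, in the order asked, and still so for the second after the job is handed in, with the robot touching nothing.
It also fails if it takes over 72 s, if anything falls off the work surface, if the arm or the gripper's body presses on something with over 40 N, if the wrist force passes 120 N, or if a joint passes its speed limit or range.

## Working session

There is one attempt and no reset: what is moved stays moved. The work goes in short steps, Python scripts to look and compute and a tool call to move; the robot and the scene stay as the last step left them, time stands still between calls to the robot, and variables do not carry over. Pictures are saved under pics/ and viewed, about 8 in all and at most 12, crops included, and the job is handed in when it is done.

Besides the shell and the picture viewer there is one more tool, called after "Emit:" by a JSON object that holds its "method" and its "body". arm_command: Moves the arm, as the interface text tells. Its arguments: {"type":"object","properties":{"series":{"type":"array","items":{"type":"object","properties":{"dp":{"type":"array","items":{"type":"number"}},"angular":{"type":"array","items":{"type":"number"}},"gripper":{"type":"number"}}}},"grip_force":{"type":"number"}},"required":["series"]}

```bash
mkdir -p pics; cat > h.py <<'E'
import numpy as np, cv2
from rig import get_state, get_image
def grab(n):
    d=get_image(n); return d
def world(d,u,v,z=None):
    K=d['mtx']; V=np.array(d['view']); R=V[:3,:3]; t=V[:3,3]; C=-R.T@t
    r=np.array([(u-K[0,2])/K[0,0],-(v-K[1,2])/K[1,1],-1.0])
    if z is None: s=d['depth'][int(round(v)),int(round(u))]
    else: s=(z-C[2])/(R.T@r)[2]
    return C+R.T@r*s
def pix(d,p):
    V=np.array(d['view']); c=V[:3,:3]@np.array(p)+V[:3,3]; K=d['mtx']
    return np.array([K[0,2]-K[0,0]*c[0]/c[2], K[1,2]+K[1,1]*c[1]/c[2]])
E
python3 - <<'E'
from h import *
for n in('top','side'):
    d=grab(n); cv2.imwrite(f'pics/{n}1.png',d['image']); print(n,d['mtx'].tolist(),np.round(d['view'],3).tolist(),d.keys())
    np.savez(f'{n}1.npz',**{k:d[k] for k in('image','depth','mtx','view')})
print(get_state())
E
```

```text
top [[517.9806143039502, 0.0, 312.25582225627704], [0.0, 517.9806143039502, 199.9565950985508], [0.0, 0.0, 1.0]] [[0.004, -1.0, 0.022, -0.015], [0.994, 0.006, 0.111, -0.573], [-0.111, 0.022, 0.994, -1.396], [0.0, 0.0, 0.0, 1.0]] dict_keys(['image', 'depth', 'mtx', 'view'])
side [[451.4571341543131, 0.0, 319.49036854578577], [0.0, 451.4571341543131, 203.63474557069344], [0.0, 0.0, 1.0]] [[-0.855, -0.519, -0.011, 0.46], [0.252, -0.434, 0.865, -0.215], [-0.453, 0.737, 0.501, -1.157], [0.0, 0.0, 0.0, 1.0]] dict_keys(['image', 'depth', 'mtx', 'view'])
{'clock': 0.1, 'qpos': array([-1.45000497e+00,  2.76571019e-01,  1.50597789e+00, -4.34947651e-05,
        1.36071444e+00, -1.20961065e-01]), 'qd': array([ 0.00129099, -0.00062088, -0.00104777, -0.00164655,  0.00058836,
        0.00186792]), 'effort': array([ 1.18275115e-03, -4.17699730e+01, -2.46404743e+01, -2.31650183e-04,
        5.81031956e-03,  3.18973093e-06]), 'position': array([ 0.13760317, -0.55781949,  0.23051524]), 'ee_rot': array([ 0.55621624,  0.43646504,  0.55707278, -0.43565088]), 'contact_force': array([1.09416937, 1.13942569, 0.61074636]), 'moment': array([-0.01497159,  0.00423359, -0.0182426 ]), 'width': 0.08565954646832746}
```

View pics/top1.png

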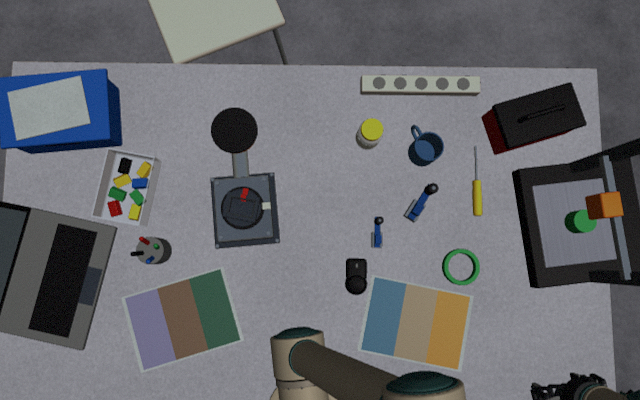

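View pics/side1.png

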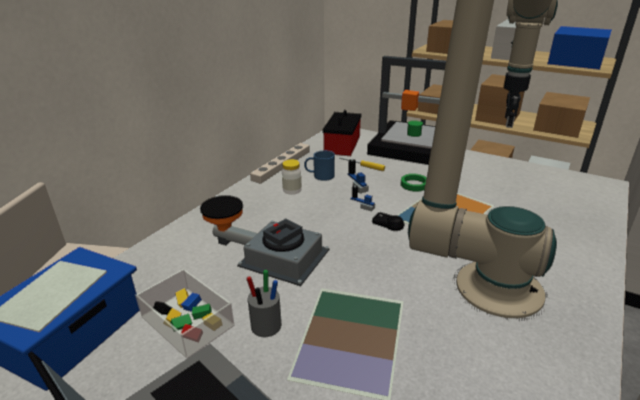

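The top view shows the large crank near (422,202), with its knob at (432,188), and a small look-alike at (378,232). The feeder is near (244,210), its pointer up at (244,194) and its mark right at (266,206). Zooming in to measure.

```bash
cat > m.py <<'E'
from h import *
d=dict(np.load('top1.npz')); im=d['image']
a=cv2.resize(im[160:260,200:290],None,fx=4.4,fy=4.4,interpolation=cv2.INTER_CUBIC)
b=cv2.resize(im[170:230,395:450],None,fx=7,fy=7,interpolation=cv2.INTER_CUBIC)
h=max(a.shape[0],b.shape[0]); o=np.zeros((h,a.shape[1]+b.shape[1],3),np.uint8)
o[:a.shape[0],:a.shape[1]]=a;o[:b.shape[0],a.shape[1]:]=b
cv2.imwrite('pics/z1.png',np.clip(o*1.8,0,255).astype(np.uint8)); print(o.shape)
hsv=cv2.cvtColor(im,cv2.COLOR_BGR2HSV)
def cen(m,box):
    y0,y1,x0,x1=box; k=np.zeros_like(m);k[y0:y1,x0:x1]=m[y0:y1,x0:x1]
    v,u=np.nonzero(k); return u.mean(),v.mean(),len(u),k
red=((hsv[...,0]<8)|(hsv[...,0]>172))&(hsv[...,1]>130)&(hsv[...,2]>60)
u,v,n,_=cen(red,(180,220,225,265)); print('red',u,v,n,world(d,u,v,.1),world(d,u,v))
wh=(hsv[...,2]>125)&(hsv[...,1]<60)
u,v,n,_=cen(wh,(195,220,258,274)); print('mark',u,v,n,world(d,u,v,.064),world(d,u,v))
bl=(hsv[...,0]>95)&(hsv[...,0]<125)&(hsv[...,1]>110)
u,v,n,k=cen(bl,(175,228,400,442)); print('blue',u,v,n,world(d,u,v,.034)); print(cv2.minAreaRect(np.argwhere(k)[:,::-1].astype(np.float32)))
blk=(hsv[...,2]<35)
u,v,n,_=cen(blk,(178,200,422,442)); print('knob',u,v,n,world(d,u,v,.089),world(d,u,v))
# depth points
H,W=d['depth'].shape; P=np.array([[world(d,u,v) for u in range(200,290)] for v in range(160,260)])
z=P[...,2]
top=(z>.09)&(z<.112); 
for nm,s in(('block',top),('house',(z>.058)&(z<.07))):
    s=s.copy(); 
    q=P[s]; q=q[(q[:,0]<.67)]; r=cv2.minAreaRect(q[:,:2].astype(np.float32)); print(nm,len(q),r,q[:,2].mean())
E
python3 m.py
```

```text
(440, 781, 3)
red 244.06944444444446 193.94444444444446 72 [0.58013276 0.16790541 0.1       ] [0.57973875 0.16755019 0.10322079]
mark 266.1320754716981 205.11320754716982 53 [0.55471194 0.11222634 0.064     ] [0.55414325 0.11184692 0.06964033]
blue 418.47478991596637 205.5924369747899 238 [ 0.55899502 -0.30578673  0.034     ]
((420.82647705078125, 202.8441162109375), (8.590007781982422, 37.81137466430664), 32.47119140625)
knob 429.6 189.2625 80 [ 0.59733099 -0.323804    0.089     ] [ 0.59735232 -0.32384407  0.08884082]
block 505 ((0.548484742641449, 0.1754705309867859), (0.08750397711992264, 0.0660703182220459), 78.99019622802734) 0.0994969522700935
house 2043 ((0.5668818354606628, 0.1771538406610489), (0.20719148218631744, 0.14997658133506775), 5.433619976043701) 0.06429034495679692
```

View pics/z1.png

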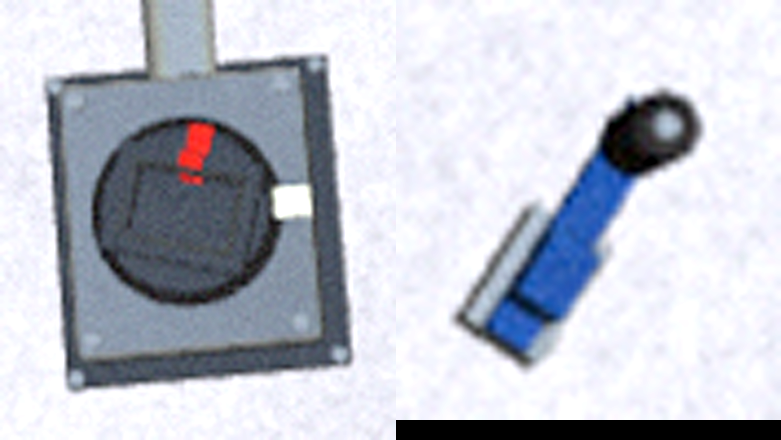

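The zoom shows the feeder with its pointer at about -12° in world and its mark at about -85°, the socket long side at about 79°, and the crank pointing to its knob at upper right. Next I'll take the crank pose from depth and write a move planner.

```bash
cat >> h.py <<'E'
from scipy.spatial.transform import Rotation as Ro
def down(yaw):
    z=np.array([np.cos(yaw),np.sin(yaw),0]); x=np.array([0,0,-1.]); return Ro.from_matrix(np.c_[x,np.cross(z,x),z])
def cur():
    s=get_state(); q=s['ee_rot']; return np.array(s['position']),Ro.from_quat(np.r_[q[1:],q[0]]),s
def yawof(R): z=R.as_matrix()[:,2]; return np.arctan2(z[1],z[0])
def rows(way,grip,p=None,R=None):
    """way: list of (pos,yaw,n rows). prints JSON rows"""
    if p is None: p,R,_=cur()
    out=[]
    for P,y,n in way:
        P=np.array(P,float); T=down(y); p0=p; rv=(R.inv()*T).as_rotvec()
        R0=R
        for i in range(1,n+1):
            pn=p0+(P-p0)*i/n; Rn=R0*Ro.from_rotvec(rv*i/n)
            dp=R.inv().apply(pn-p)/.12; a=(R.inv()*Rn).as_rotvec()/(np.pi/2)
            out.append('{"dp":%s,"angular":%s,"gripper":%g}'%(np.round(dp,3).tolist(),np.round(a,3).tolist(),grip)); p,R=pn,Rn
            if abs(dp).max()>.5 or abs(a).max()>.118: print('!big',i)
    for k in range(0,len(out),8): print('['+','.join(out[k:k+8])+']')
    return p,R
def clear(d,box):
    y0,y1,x0,x1=box
    return np.array([[world(d,u,v) for u in range(x0,x1)] for v in range(y0,y1)])
E
python3 - <<'E'
from h import *
d=dict(np.load('top1.npz'))
P=clear(d,(170,230,398,445)).reshape(-1,3)
for nm,a,b in(('boss',.054,.068),('knob',.082,.095),('arm',.028,.04),('foot',.017,.027)):
    q=P[(P[:,2]>a)&(P[:,2]<b)]; print(nm,len(q),cv2.minAreaRect(q[:,:2].astype(np.float32)),q.mean(0))
p,R,s=cur(); print(p,np.round(R.as_matrix(),3),yawof(R))
E
```

```text
boss 101 ((0.5702589154243469, -0.3106314539909363), (0.022432472556829453, 0.08002468943595886), 58.808563232421875) [ 0.55365471 -0.30010169  0.06158647]
knob 82 ((0.6027480363845825, -0.33284270763397217), (0.025017429143190384, 0.02533804066479206), 26.709108352661133) [ 0.60239185 -0.33248488  0.08855588]
arm 135 ((0.5674113631248474, -0.3126298487186432), (0.0330488458275795, 0.10453948378562927), 51.57886505126953) [ 0.56480299 -0.3071162   0.03327028]
foot 82 ((0.5513980388641357, -0.2992098927497864), (0.0361810140311718, 0.062013816088438034), 57.15719985961914) [ 0.54936318 -0.29169952  0.02327391]
[ 0.13760317 -0.55781949  0.23051524] [[-0.     0.971  0.239]
 [ 0.002  0.239 -0.971]
 [-1.     0.    -0.002]] -1.3290346665517005
```

```bash
python3 - <<'E'
from h import *
d=dict(np.load('top1.npz'))
P=clear(d,(170,230,398,445)).reshape(-1,3)
q=P[(P[:,2]>.057)&(P[:,2]<.066)&(np.hypot(P[:,0]-.549,P[:,1]+.298)<.028)]; b=cv2.minAreaRect(q[:,:2].astype(np.float32)); print(len(q),b)
c=np.array(b[0]); k=np.array([.6027,-.3328]); v=k-c; print(np.hypot(*v),np.degrees(np.arctan2(v[1],v[0])))
E
cat > go.py <<'E'
from h import *
yc=np.radians(-32); y=yc-np.pi/2  # jaw across crank y
print('yaw',y)
c=np.array([.548,-.298])
rows([([.34,-.42,.25],(yawof(cur()[1])+y)/2,8),([c[0],c[1],.17],y,8)],60)
E
python3 go.py
```

```text
79 ((0.5484612584114075, -0.2978458106517792), (0.021840590983629227, 0.030083194375038147), 55.80904006958008)
0.0645262461491864 -32.79978030850182
yaw -2.129301687433082
[{"dp":[-0.02, 0.239, -0.089],"angular":[0.032, -0.0, 0.0],"gripper":60},{"dp":[-0.02, 0.234, -0.101],"angular":[0.032, -0.0, 0.0],"gripper":60},{"dp":[-0.02, 0.229, -0.112],"angular":[0.032, -0.0, 0.0],"gripper":60},{"dp":[-0.02, 0.223, -0.124],"angular":[0.032, -0.0, 0.0],"gripper":60},{"dp":[-0.02, 0.217, -0.135],"angular":[0.032, -0.0, 0.0],"gripper":60},{"dp":[-0.02, 0.21, -0.145],"angular":[0.032, -0.0, 0.0],"gripper":60},{"dp":[-0.02, 0.202, -0.156],"angular":[0.032, -0.0, 0.0],"gripper":60},{"dp":[-0.02, 0.194, -0.166],"angular":[0.032, -0.0, 0.0],"gripper":60}]
[{"dp":[0.083, 0.194, -0.16],"angular":[0.032, 0.0, 0.0],"gripper":60},{"dp":[0.083, 0.186, -0.169],"angular":[0.032, 0.0, 0.0],"gripper":60},{"dp":[0.083, 0.177, -0.178],"angular":[0.032, 0.0, 0.0],"gripper":60},{"dp":[0.083, 0.168, -0.187],"angular":[0.032, 0.0, 0.0],"gripper":60},{"dp":[0.083, 0.158, -0.195],"angular":[0.032, 0.0, 0.0],"gripper":60},{"dp":[0.083, 0.148, -0.203],"angular":[0.032, 0.0, 0.0],"gripper":60},{"dp":[0.083, 0.138, -0.21],"angular":[0.032, 0.0, 0.0],"gripper":60},{"dp":[0.083, 0.127, -0.216],"angular":[0.032, 0.0, 0.0],"gripper":60}]
```

Emit:
{"method": "arm_command", "body": {"series": [{"dp": [-0.02,0.239,-0.089],"angular": [0.032,0,0],"gripper": 60},{"dp": [-0.02,0.234,-0.101],"angular": [0.032,0,0],"gripper": 60},{"dp": [-0.02,0.229,-0.112],"angular": [0.032,0,0],"gripper": 60},{"dp": [-0.02,0.223,-0.124],"angular": [0.032,0,0],"gripper": 60},{"dp": [-0.02,0.217,-0.135],"angular": [0.032,0,0],"gripper": 60},{"dp": [-0.02,0.21,-0.145],"angular": [0.032,0,0],"gripper": 60},{"dp": [-0.02,0.202,-0.156],"angular": [0.032,0,0],"gripper": 60},{"dp": [-0.02,0.194,-0.166],"angular": [0.032,0,0],"gripper": 60}], "grip_force": 80}}

```text
clock: 1.1
position: [0.3445, -0.4167, 0.2461]
ee_rot: [0.45, 0.544, 0.457, -0.541]
contact_force: [-0.0, -0.6, -0.5]
width: 0.0599
```

Emit:
{"method": "arm_command", "body": {"series": [{"dp": [0.083,0.194,-0.16],"angular": [0.032,0.0,0.0],"gripper": 60},{"dp": [0.083,0.186,-0.169],"angular": [0.032,0.0,0.0],"gripper": 60},{"dp": [0.083,0.177,-0.178],"angular": [0.032,0.0,0.0],"gripper": 60},{"dp": [0.083,0.168,-0.187],"angular": [0.032,0.0,0.0],"gripper": 60},{"dp": [0.083,0.158,-0.195],"angular": [0.032,0.0,0.0],"gripper": 60},{"dp": [0.083,0.148,-0.203],"angular": [0.032,0.0,0.0],"gripper": 60},{"dp": [0.083,0.138,-0.21],"angular": [0.032,0.0,0.0],"gripper": 60},{"dp": [0.083,0.127,-0.216],"angular": [0.032,0.0,0.0],"gripper": 60}]}}

```text
clock: 2.1
position: [0.5607, -0.2938, 0.1617]
ee_rot: [-0.327, -0.624, -0.337, 0.625]
contact_force: [0.1, 0.6, 0.3]
width: 0.0602
```

```bash
python3 - <<'E'
from h import *
p,R,s=cur(); print(p,yawof(R),s['clock'],s['contact_force'])
y=np.radians(-33)-np.pi/2
rows([([.5485,-.298,.12],y,8),([.5485,-.298,.031],y,6),([.5485,-.298,.031],y,2)],60)
E
```

```text
[ 0.56073625 -0.29376951  0.16166002] -2.164883198157162 2.1 [0.10007846 0.60442222 0.2874236 ]
[{"dp":[0.043, -0.008, 0.011],"angular":[-0.001, -0.0, 0.001],"gripper":60},{"dp":[0.043, -0.008, 0.011],"angular":[-0.001, -0.0, 0.001],"gripper":60},{"dp":[0.043, -0.008, 0.011],"angular":[-0.001, -0.0, 0.001],"gripper":60},{"dp":[0.043, -0.008, 0.011],"angular":[-0.001, -0.0, 0.001],"gripper":60},{"dp":[0.043, -0.008, 0.011],"angular":[-0.001, -0.0, 0.001],"gripper":60},{"dp":[0.043, -0.008, 0.011],"angular":[-0.001, -0.0, 0.001],"gripper":60},{"dp":[0.043, -0.008, 0.011],"angular":[-0.001, -0.0, 0.001],"gripper":60},{"dp":[0.043, -0.008, 0.011],"angular":[-0.001, -0.0, 0.001],"gripper":60}]
[{"dp":[0.124, 0.0, -0.0],"angular":[0.0, 0.0, 0.0],"gripper":60},{"dp":[0.124, 0.0, -0.0],"angular":[0.0, 0.0, 0.0],"gripper":60},{"dp":[0.124, 0.0, -0.0],"angular":[0.0, 0.0, 0.0],"gripper":60},{"dp":[0.124, 0.0, -0.0],"angular":[0.0, 0.0, 0.0],"gripper":60},{"dp":[0.124, 0.0, -0.0],"angular":[0.0, 0.0, 0.0],"gripper":60},{"dp":[0.124, 0.0, -0.0],"angular":[0.0, 0.0, 0.0],"gripper":60},{"dp":[-0.0, 0.0, 0.0],"angular":[0.0, 0.0, 0.0],"gripper":60},{"dp":[-0.0, 0.0, 0.0],"angular":[0.0, 0.0, 0.0],"gripper":60}]
```

Emit:
{"method": "arm_command", "body": {"series": [{"dp": [0.06,-0.012,0.018],"angular": [0,0,0],"gripper": 60},{"dp": [0.06,-0.012,0.018],"angular": [0,0,0],"gripper": 60},{"dp": [0.06,-0.012,0.018],"angular": [0,0,0],"gripper": 60},{"dp": [0.06,-0.012,0.018],"angular": [0,0,0],"gripper": 60},{"dp": [0.06,-0.01,0.01],"angular": [0,0,0],"gripper": 60},{"dp": [0.03,0,0],"angular": [0,0,0],"gripper": 60},{"dp": [0,0,0],"angular": [0,0,0],"gripper": 60},{"dp": [0,0,0],"angular": [0,0,0],"gripper": 60}]}}

```text
clock: 3.1
position: [0.5467, -0.2979, 0.1183]
ee_rot: [-0.326, -0.623, -0.338, 0.625]
contact_force: [0.3, -0.1, -0.6]
width: 0.0601
```

```bash
python3 - <<'E'
from h import *
p,R,s=cur(); print(p,yawof(R),s['clock'])
y=np.radians(-33)-np.pi/2
rows([([.5485,-.298,.031],y,6)],60)
E
```

```text
[ 0.54668799 -0.29790585  0.1183327 ] -2.1644774101956696 3.1
[{"dp":[0.121, 0.004, -0.001],"angular":[-0.002, -0.001, 0.002],"gripper":60},{"dp":[0.121, 0.004, -0.001],"angular":[-0.002, -0.001, 0.002],"gripper":60},{"dp":[0.121, 0.003, -0.001],"angular":[-0.002, -0.001, 0.002],"gripper":60},{"dp":[0.121, 0.003, -0.001],"angular":[-0.002, -0.001, 0.002],"gripper":60},{"dp":[0.121, 0.003, -0.001],"angular":[-0.002, -0.001, 0.002],"gripper":60},{"dp":[0.121, 0.003, -0.001],"angular":[-0.002, -0.001, 0.002],"gripper":60}]
```

Emit:
{"method": "arm_command", "body": {"series": [{"dp": [0.12,0.004,-0.001],"angular": [-0.002,0,0.002],"gripper": 60},{"dp": [0.12,0.004,-0.001],"angular": [-0.002,0,0.002],"gripper": 60},{"dp": [0.12,0.003,-0.001],"angular": [-0.002,0,0.002],"gripper": 60},{"dp": [0.12,0.003,-0.001],"angular": [-0.002,0,0.002],"gripper": 60},{"dp": [0.11,0.003,-0.001],"angular": [-0.002,0,0.002],"gripper": 60},{"dp": [0.07,0.003,0],"angular": [-0.002,0,0],"gripper": 60},{"dp": [0.02,0,0],"angular": [0,0,0],"gripper": 60},{"dp": [0,0,0],"angular": [0,0,0],"gripper": 60}]}}

```text
clock: 4.1
position: [0.5487, -0.2975, 0.03]
ee_rot: [0.337, 0.622, 0.339, -0.619]
contact_force: [0.8, 0.7, 0.1]
width: 0.0599
```

Emit:
{"method": "arm_command", "body": {"series": [{"gripper": 10,"dp": [0,0,0],"angular": [0,0,0]},{"gripper": 10,"dp": [0,0,0],"angular": [0,0,0]},{"gripper": 10,"dp": [0,0,0],"angular": [0,0,0]},{"gripper": 10,"dp": [0,0,0],"angular": [0,0,0]},{"gripper": 10,"dp": [0,0,0],"angular": [0,0,0]},{"gripper": 10,"dp": [0,0,0],"angular": [0,0,0]},{"gripper": 10,"dp": [-0.1,0,0],"angular": [0,0,0]},{"gripper": 10,"dp": [-0.15,0,0],"angular": [0,0,0]}], "grip_force": 80}}

```text
clock: 5.1
position: [0.5466, -0.2963, 0.0591]
ee_rot: [0.335, 0.622, 0.341, -0.62]
contact_force: [-0.6, -0.4, -6.7]
width: 0.0209
```

```bash
python3 - <<'E'
from h import *
p,R,s=cur(); print(p,yawof(R),s['clock'],s['width'],s['contact_force'])
y0=yawof(R); y1=np.radians(78)-np.pi/2
rows([([.548,-.298,.21],y0,8),([.5485,.1755,.21],y1,16)],10)
E
```

```text
[ 0.54657846 -0.29626529  0.05906023] -2.1438996591862933 5.1 0.020929174415123243 [-0.59206618 -0.3694161  -6.69097007]
[{"dp":[-0.157, 0.001, -0.0],"angular":[0.0, -0.0, 0.001],"gripper":10},{"dp":[-0.157, 0.001, -0.0],"angular":[0.0, -0.0, 0.001],"gripper":10},{"dp":[-0.157, 0.001, 0.0],"angular":[0.0, -0.0, 0.001],"gripper":10},{"dp":[-0.157, 0.002, 0.0],"angular":[0.0, -0.0, 0.001],"gripper":10},{"dp":[-0.157, 0.002, 0.0],"angular":[0.0, -0.0, 0.001],"gripper":10},{"dp":[-0.157, 0.002, 0.0],"angular":[0.0, -0.0, 0.001],"gripper":10},{"dp":[-0.157, 0.002, 0.0],"angular":[0.0, -0.0, 0.001],"gripper":10},{"dp":[-0.157, 0.002, 0.001],"angular":[0.0, -0.0, 0.001],"gripper":10}]
[{"dp":[0.0, -0.134, -0.207],"angular":[-0.077, 0.0, -0.0],"gripper":10},{"dp":[0.0, -0.108, -0.222],"angular":[-0.077, 0.0, 0.0],"gripper":10},{"dp":[0.0, -0.08, -0.233],"angular":[-0.077, 0.0, -0.0],"gripper":10},{"dp":[0.0, -0.051, -0.241],"angular":[-0.077, 0.0, -0.0],"gripper":10},{"dp":[0.0, -0.022, -0.246],"angular":[-0.077, 0.0, -0.0],"gripper":10},{"dp":[0.0, 0.008, -0.246],"angular":[-0.077, -0.0, 0.0],"gripper":10},{"dp":[0.0, 0.038, -0.244],"angular":[-0.077, 0.0, -0.0],"gripper":10},{"dp":[0.0, 0.067, -0.237],"angular":[-0.077, -0.0, 0.0],"gripper":10}]
[{"dp":[-0.0, 0.095, -0.228],"angular":[-0.077, 0.0, -0.0],"gripper":10},{"dp":[0.0, 0.122, -0.214],"angular":[-0.077, 0.0, 0.0],"gripper":10},{"dp":[0.0, 0.147, -0.198],"angular":[-0.077, -0.0, -0.0],"gripper":10},{"dp":[-0.0, 0.17, -0.179],"angular":[-0.077, 0.0, 0.0],"gripper":10},{"dp":[0.0, 0.19, -0.157],"angular":[-0.077, 0.0, 0.0],"gripper":10},{"dp":[0.0, 0.207, -0.133],"angular":[-0.077, -0.0, 0.0],"gripper":10},{"dp":[0.0, 0.222, -0.107],"angular":[-0.077, 0.0, -0.0],"gripper":10},{"dp":[0.0, 0.233, -0.08],"angular":[-0.077, -0.0, 0.0],"gripper":10}]
```

Emit:
{"method": "arm_command", "body": {"series": [{"dp": [-0.16,0,0],"angular": [0,0,0.001],"gripper": 10},{"dp": [-0.16,0,0],"angular": [0,0,0.001],"gripper": 10},{"dp": [-0.16,0,0],"angular": [0,0,0.001],"gripper": 10},{"dp": [-0.16,0,0],"angular": [0,0,0.001],"gripper": 10},{"dp": [-0.16,0,0],"angular": [0,0,0.001],"gripper": 10},{"dp": [-0.15,0,0],"angular": [0,0,0.001],"gripper": 10},{"dp": [-0.1,0,-0.05],"angular": [-0.03,0,0],"gripper": 10},{"dp": [-0.05,-0.05,-0.1],"angular": [-0.05,0,0],"gripper": 10}]}}

```text
clock: 6.1
position: [0.5466, -0.275, 0.1934]
ee_rot: [0.374, 0.598, 0.383, -0.597]
contact_force: [0.8, -0.2, -5.9]
width: 0.0207
```

Emit:
{"method": "arm_command", "body": {"series": [{"dp": [0,-0.134,-0.2],"angular": [-0.076,0,0],"gripper": 10},{"dp": [0,-0.1,-0.22],"angular": [-0.076,0,0],"gripper": 10},{"dp": [0,-0.07,-0.233],"angular": [-0.076,0,0],"gripper": 10},{"dp": [0,-0.04,-0.241],"angular": [-0.076,0,0],"gripper": 10},{"dp": [0,-0.01,-0.246],"angular": [-0.076,0,0],"gripper": 10},{"dp": [0,0.02,-0.246],"angular": [-0.076,0,0],"gripper": 10},{"dp": [0,0.05,-0.24],"angular": [-0.076,0,0],"gripper": 10},{"dp": [0,0.07,-0.21],"angular": [-0.07,0,0],"gripper": 10}]}}

```text
clock: 7.1
position: [0.5179, -0.0336, 0.1949]
ee_rot: [0.61, 0.35, 0.623, -0.343]
contact_force: [1.0, 0.1, -5.6]
width: 0.0208
```

```bash
python3 - <<'E'
from h import *
p,R,s=cur(); print(p,yawof(R),s['clock'],s['width'],s['contact_force'])
y1=np.radians(78)-np.pi/2
rows([([.5485,.1755,.20],y1,8)],10)
E
```

```text
[ 0.51789976 -0.03358364  0.1948596 ] -1.0232546113371386 7.1 0.02082931126863829 [ 1.02696087  0.1303623  -5.61819158]
[{"dp":[-0.002, 0.141, -0.169],"angular":[-0.065, -0.002, -0.001],"gripper":10},{"dp":[-0.002, 0.157, -0.154],"angular":[-0.065, -0.002, -0.001],"gripper":10},{"dp":[-0.003, 0.172, -0.138],"angular":[-0.065, -0.002, -0.001],"gripper":10},{"dp":[-0.003, 0.185, -0.119],"angular":[-0.065, -0.002, -0.001],"gripper":10},{"dp":[-0.004, 0.196, -0.1],"angular":[-0.065, -0.002, -0.001],"gripper":10},{"dp":[-0.004, 0.205, -0.079],"angular":[-0.065, -0.002, -0.001],"gripper":10},{"dp":[-0.005, 0.212, -0.058],"angular":[-0.065, -0.002, -0.001],"gripper":10},{"dp":[-0.005, 0.217, -0.036],"angular":[-0.065, -0.002, -0.001],"gripper":10}]
```

Emit:
{"method": "arm_command", "body": {"series": [{"dp": [-0.002,0.141,-0.169],"angular": [-0.065,-0.002,0],"gripper": 10},{"dp": [-0.002,0.157,-0.154],"angular": [-0.065,-0.002,0],"gripper": 10},{"dp": [-0.002,0.17,-0.138],"angular": [-0.065,-0.002,0],"gripper": 10},{"dp": [-0.002,0.185,-0.119],"angular": [-0.065,-0.002,0],"gripper": 10},{"dp": [-0.002,0.196,-0.1],"angular": [-0.065,-0.002,0],"gripper": 10},{"dp": [-0.002,0.2,-0.079],"angular": [-0.065,-0.002,0],"gripper": 10},{"dp": [-0.002,0.16,-0.05],"angular": [-0.055,-0.002,0],"gripper": 10},{"dp": [0,0.08,-0.02],"angular": [-0.03,0,0],"gripper": 10}]}}

```text
clock: 8.1
position: [0.5342, 0.164, 0.1966]
ee_rot: [0.7, 0.085, 0.705, -0.081]
contact_force: [0.1, -0.3, -6.9]
width: 0.0206
```

```bash
python3 - <<'E'
from h import *
p,R,s=cur(); print(p,yawof(R),s['clock'],s['width'],s['contact_force'])
y1=np.radians(78)-np.pi/2
rows([([.5485,.1755,.175],y1,4),([.5485,.1755,.175],y1,4)],10)
E
```

```text
[0.53424742 0.16397486 0.19660946] -0.2348938124194748 8.1 0.02064397492019851 [ 0.10873441 -0.30604899 -6.88702443]
[{"dp":[0.045, 0.03, 0.024],"angular":[-0.004, -0.001, -0.001],"gripper":10},{"dp":[0.045, 0.03, 0.024],"angular":[-0.004, -0.001, -0.001],"gripper":10},{"dp":[0.045, 0.03, 0.024],"angular":[-0.004, -0.001, -0.001],"gripper":10},{"dp":[0.045, 0.03, 0.024],"angular":[-0.004, -0.001, -0.001],"gripper":10},{"dp":[0.0, 0.0, 0.0],"angular":[0.0, 0.0, 0.0],"gripper":10},{"dp":[0.0, 0.0, 0.0],"angular":[0.0, 0.0, 0.0],"gripper":10},{"dp":[0.0, 0.0, 0.0],"angular":[0.0, 0.0, 0.0],"gripper":10},{"dp":[0.0, 0.0, 0.0],"angular":[0.0, 0.0, 0.0],"gripper":10}]
```

Emit:
{"method": "arm_command", "body": {"series": [{"dp": [0.04,0.03,0.024],"angular": [-0.004,-0.001,-0.001],"gripper": 10},{"dp": [0.045,0.03,0.024],"angular": [-0.004,-0.001,-0.001],"gripper": 10},{"dp": [0.045,0.03,0.024],"angular": [-0.004,-0.001,-0.001],"gripper": 10},{"dp": [0.04,0.02,0.02],"angular": [-0.002,0,0],"gripper": 10},{"dp": [0,0,0],"angular": [0,0,0],"gripper": 10},{"dp": [0,0,0],"angular": [0,0,0],"gripper": 10},{"dp": [0,0,0],"angular": [0,0,0],"gripper": 10},{"dp": [0,0,0],"angular": [0,0,0],"gripper": 10}]}}

```text
clock: 9.1
position: [0.5484, 0.1729, 0.174]
ee_rot: [0.702, 0.075, 0.704, -0.076]
contact_force: [-0.2, 0.8, -6.2]
width: 0.0207
```

```bash
python3 - <<'E'
from h import *
p,R,s=cur(); print(p,yawof(R),s['clock'],s['width'],s['contact_force'])
t=grab('top'); d=grab('side')
a=cv2.resize(t['image'][150:260,200:300],None,fx=4,fy=4,interpolation=cv2.INTER_CUBIC)
b=cv2.resize(d['image'][170:290,235:335],None,fx=4,fy=4,interpolation=cv2.INTER_CUBIC)
o=np.zeros((480,800,3),np.uint8); o[:440,:400]=a; o[:,400:]=b
cv2.imwrite('pics/z2.png',np.clip(o*1.8,0,255).astype(np.uint8))
P=clear(t,(150,260,200,300)).reshape(-1,3)
q=P[(P[:,2]>.225)&(P[:,2]<.24)]; print(len(q), q.mean(0), np.median(q,0))
y1=np.radians(78)-np.pi/2
rows([([.5485,.1755,.14],y1,3),([.5485,.1755,.11],y1,5)],10)
E
```

```text
[0.5483572  0.17289115 0.17398113] -0.21356799355223438 9.1 0.02065278349005492 [-0.15460536  0.78935114 -6.20075151]
17 [0.51103517 0.17251916 0.23216734] [0.51154775 0.17130851 0.23202025]
[{"dp":[0.094, 0.007, -0.001],"angular":[-0.001, -0.001, 0.001],"gripper":10},{"dp":[0.094, 0.007, -0.001],"angular":[-0.001, -0.001, 0.001],"gripper":10},{"dp":[0.094, 0.007, -0.001],"angular":[-0.001, -0.001, 0.001],"gripper":10},{"dp":[0.05, 0.0, 0.0],"angular":[0.0, 0.0, 0.0],"gripper":10},{"dp":[0.05, 0.0, 0.0],"angular":[0.0, 0.0, 0.0],"gripper":10},{"dp":[0.05, 0.0, 0.0],"angular":[0.0, 0.0, 0.0],"gripper":10},{"dp":[0.05, 0.0, 0.0],"angular":[0.0, 0.0, 0.0],"gripper":10},{"dp":[0.05, 0.0, 0.0],"angular":[0.0, 0.0, 0.0],"gripper":10}]
```

View pics/z2.png

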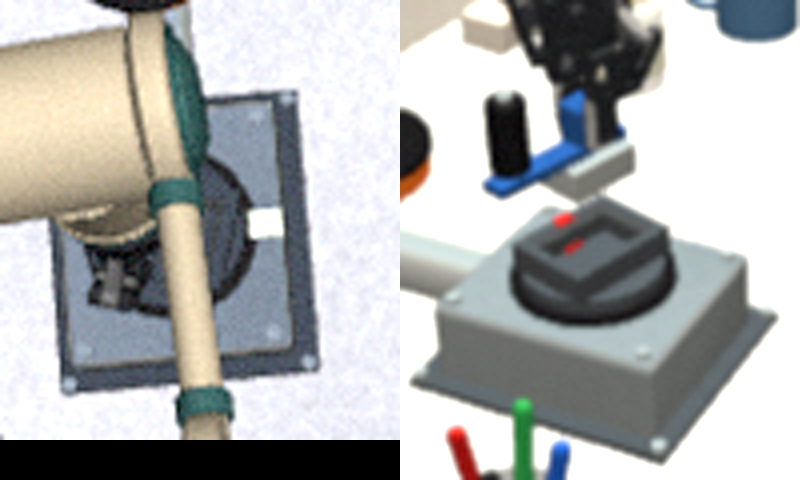

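The view shows the crank held level above the pocket at side-crop (600,160), parallel to it, with the red marks at (565,220) and (573,247). Lowering it now.

Emit:
{"method": "arm_command", "body": {"series": [{"dp": [0.094,0.007,-0.001],"angular": [0,0,0],"gripper": 10},{"dp": [0.094,0.007,-0.001],"angular": [0,0,0],"gripper": 10},{"dp": [0.09,0.007,-0.001],"angular": [0,0,0],"gripper": 10},{"dp": [0.05,0,0],"angular": [0,0,0],"gripper": 10},{"dp": [0.05,0,0],"angular": [0,0,0],"gripper": 10},{"dp": [0.05,0,0],"angular": [0,0,0],"gripper": 10},{"dp": [0.04,0,0],"angular": [0,0,0],"gripper": 10},{"dp": [0.03,0,0],"angular": [0,0,0],"gripper": 10}]}}

```text
clock: 10.2
position: [0.5482, 0.1754, 0.1111]
ee_rot: [0.702, 0.074, 0.705, -0.076]
contact_force: [-5.2, -3.3, 17.1]
width: 0.0208
```

Emit:
{"method": "arm_command", "body": {"series": [{"dp": [0,0,0],"angular": [0,0,0],"gripper": 50},{"dp": [0,0,0],"angular": [0,0,0],"gripper": 50},{"dp": [0,0,0],"angular": [0,0,0],"gripper": 50},{"dp": [0,0,0],"angular": [0,0,0],"gripper": 50},{"dp": [-0.1,0,0],"angular": [0,0,0],"gripper": 50},{"dp": [-0.25,0,0],"angular": [0,0,0],"gripper": 50},{"dp": [-0.25,0,0],"angular": [0,0,0],"gripper": 50},{"dp": [-0.1,0,0],"angular": [0,0,0],"gripper": 50}], "grip_force": 30}}

```text
clock: 11.2
position: [0.5509, 0.1762, 0.202]
ee_rot: [0.704, 0.075, 0.702, -0.075]
contact_force: [0.4, -0.5, -0.6]
width: 0.0501
```

```bash
python3 - <<'E'
from h import *
p,R,s=cur(); print(p,yawof(R),s['clock'],s['width'],s['contact_force'])
d=grab('side'); np.savez('side2.npz',**d)
b=cv2.resize(d['image'][170:270,235:335],None,fx=5,fy=5,interpolation=cv2.INTER_CUBIC)
cv2.imwrite('pics/z3.png',np.clip(b*1.8,0,255).astype(np.uint8))
P=clear(d,(170,270,235,335)); q=P.reshape(-1,3)
k=q[(np.hypot(q[:,0]-.562,q[:,1]-.239)<.025)&(q[:,2]>.16)&(q[:,2]<.175)]; print('knob top',len(k),k.mean(0) if len(k) else 0)
for n,z,r in(('knob',(.562,.2391,.169),0),('boss',(.5485,.1755,.142),0)): print(n,pix(d,z))
y1=np.radians(78)-np.pi/2
rows([([.562,.239,.23],y1,4),([.562,.239,.15],y1,4)],50)
E
```

```text
[0.55089414 0.17615531 0.20200901] -0.2133964416114554 11.2 0.05007976697788556 [ 0.40134358 -0.46345122 -0.56466295]
knob top 75 [0.55933032 0.2428434  0.16628409]
knob [262.14426819 215.67180617]
boss [281.52241703 214.81812195]
[{"dp":[-0.056, 0.133, -0.006],"angular":[-0.001, 0.001, -0.0],"gripper":50},{"dp":[-0.056, 0.133, -0.006],"angular":[-0.001, 0.001, -0.0],"gripper":50},{"dp":[-0.056, 0.133, -0.006],"angular":[-0.001, 0.001, -0.0],"gripper":50},{"dp":[-0.056, 0.133, -0.006],"angular":[-0.001, 0.001, -0.0],"gripper":50},{"dp":[0.167, 0.0, 0.0],"angular":[0.0, 0.0, 0.0],"gripper":50},{"dp":[0.167, 0.0, 0.0],"angular":[0.0, 0.0, 0.0],"gripper":50},{"dp":[0.167, 0.0, 0.0],"angular":[0.0, 0.0, 0.0],"gripper":50},{"dp":[0.167, 0.0, 0.0],"angular":[0.0, -0.0, -0.0],"gripper":50}]
```

View pics/z3.png

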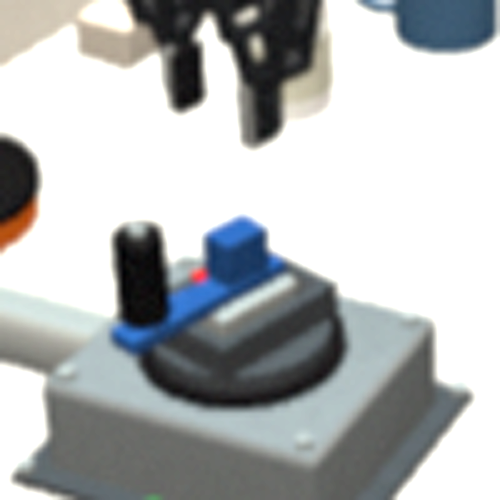

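The crank is seated: the foot's rim shows at (255,305) and the knob top at (140,228), within about 1 px of where I predicted. Moving to the knob.

Emit:
{"method": "arm_command", "body": {"series": [{"dp": [-0.02,0.133,-0.006],"angular": [0,0,0],"gripper": 50},{"dp": [0,0.133,-0.006],"angular": [0,0,0],"gripper": 50},{"dp": [0,0.133,-0.006],"angular": [0,0,0],"gripper": 50},{"dp": [0,0.11,-0.006],"angular": [0,0,0],"gripper": 50},{"dp": [0,0.02,0],"angular": [0,0,0],"gripper": 50},{"dp": [0,0,0],"angular": [0,0,0],"gripper": 50},{"dp": [0,0,0],"angular": [0,0,0],"gripper": 50},{"dp": [0,0,0],"angular": [0,0,0],"gripper": 50}]}}

```text
clock: 12.25
position: [0.5608, 0.2436, 0.2014]
ee_rot: [0.703, 0.074, 0.704, -0.076]
contact_force: [-0.3, -0.3, 0.8]
width: 0.0497
```

```bash
python3 - <<'E'
from h import *
p,R,s=cur(); print(p,yawof(R),s['clock'],s['width'],s['contact_force'])
y1=np.radians(78)-np.pi/2
rows([([.562,.239,.135],y1,5)],50)
E
```

```text
[0.56075132 0.24363126 0.20143837] -0.21235244365839775 12.25 0.049701865699848705 [-0.29546148 -0.33799162  0.7880497 ]
[{"dp":[0.111, -0.007, 0.004],"angular":[-0.0, -0.0, 0.0],"gripper":50},{"dp":[0.111, -0.007, 0.004],"angular":[-0.0, -0.0, 0.0],"gripper":50},{"dp":[0.111, -0.007, 0.004],"angular":[-0.0, -0.0, 0.0],"gripper":50},{"dp":[0.111, -0.007, 0.004],"angular":[-0.0, -0.0, 0.0],"gripper":50},{"dp":[0.111, -0.007, 0.004],"angular":[-0.0, -0.0, 0.0],"gripper":50}]
```

Emit:
{"method": "arm_command", "body": {"series": [{"dp": [0.1,-0.007,0.004],"angular": [0,0,0],"gripper": 50},{"dp": [0.11,-0.007,0.004],"angular": [0,0,0],"gripper": 50},{"dp": [0.11,-0.007,0.004],"angular": [0,0,0],"gripper": 50},{"dp": [0.11,-0.007,0.004],"angular": [0,0,0],"gripper": 50},{"dp": [0.08,-0.007,0],"angular": [0,0,0],"gripper": 50},{"dp": [0.02,0,0],"angular": [0,0,0],"gripper": 50},{"dp": [0,0,0],"angular": [0,0,0],"gripper": 50},{"dp": [0,0,0],"angular": [0,0,0],"gripper": 20}]}}

```text
clock: 13.25
position: [0.5612, 0.2376, 0.1325]
ee_rot: [0.702, 0.074, 0.704, -0.076]
contact_force: [-0.4, 0.1, -0.1]
width: 0.033
```

Emit:
{"method": "arm_command", "body": {"series": [{"dp": [0,0,0],"angular": [0,0,0],"gripper": 20},{"dp": [0,0,0],"angular": [0,0,0],"gripper": 20},{"dp": [0,0,0],"angular": [0,0,0],"gripper": 20},{"dp": [0,0,0],"angular": [0,0,0],"gripper": 20},{"dp": [0,0,0],"angular": [0,0,0],"gripper": 20},{"dp": [0,0,0],"angular": [0,0,0],"gripper": 20},{"dp": [0,0,0],"angular": [0,0,0],"gripper": 20},{"dp": [0,0,0],"angular": [0,0,0],"gripper": 20}], "grip_force": 30}}

```text
clock: 14.25
position: [0.5614, 0.2376, 0.1328]
ee_rot: [0.702, 0.074, 0.704, -0.076]
contact_force: [0.4, -0.1, -0.9]
width: 0.0276
```

```bash
cat > circ.py <<'E'
from h import *
import sys
C=np.array([.5485,.1755]); r=.065; Z=.134; Y=-.2094
def ang():
    p,R,s=cur(); v=p[:2]-C
    print('p',np.round(p,4),'yaw',round(yawof(R),3),'t',s['clock'],'F',np.round(s['contact_force'],1),'w',round(s['width'],4),'r',round(np.hypot(*v),4),'th',round(np.degrees(np.arctan2(v[1],v[0])),1))
    return p,R,np.arctan2(v[1],v[0])
def plan(step,n=8,rr=r):
    """n rows clockwise, step deg each"""
    p,R,th=ang()
    w=[]
    for i in range(1,n+1):
        t=th-np.radians(step)*i; w.append(([*(C+rr*np.array([np.cos(t),np.sin(t)])),Z],Y,1))
    rows(w,20,p,R)
if __name__=='__main__': plan(float(sys.argv[1]),int(sys.argv[2]) if len(sys.argv)>2 else 8)
E
python3 circ.py 12
```

```text
p [0.5614 0.2376 0.1328] yaw -0.213 t 14.25 F [ 0.4 -0.1 -0.9] w 0.0276 r 0.0634 th 78.3
[{"dp":[-0.01, 0.002, 0.113],"angular":[-0.003, -0.001, 0.002],"gripper":20},{"dp":[-0.0, -0.034, 0.108],"angular":[0.0, -0.0, 0.0],"gripper":20},{"dp":[0.0, -0.056, 0.098],"angular":[0.0, 0.0, 0.0],"gripper":20},{"dp":[-0.0, -0.075, 0.085],"angular":[0.0, -0.0, 0.0],"gripper":20},{"dp":[0.0, -0.091, 0.067],"angular":[0.0, 0.0, 0.0],"gripper":20},{"dp":[-0.0, -0.103, 0.047],"angular":[0.0, -0.0, 0.0],"gripper":20},{"dp":[0.0, -0.111, 0.024],"angular":[0.0, 0.0, 0.0],"gripper":20},{"dp":[-0.0, -0.113, 0.001],"angular":[0.0, -0.0, 0.0],"gripper":20}]
```

Emit:
{"method": "arm_command", "body": {"series": [{"dp": [-0.01,0.002,0.1],"angular": [0,0,0],"gripper": 20},{"dp": [0,-0.034,0.108],"angular": [0,0,0],"gripper": 20},{"dp": [0,-0.056,0.098],"angular": [0,0,0],"gripper": 20},{"dp": [0,-0.075,0.085],"angular": [0,0,0],"gripper": 20},{"dp": [0,-0.091,0.067],"angular": [0,0,0],"gripper": 20},{"dp": [0,-0.103,0.047],"angular": [0,0,0],"gripper": 20},{"dp": [0,-0.111,0.024],"angular": [0,0,0],"gripper": 20},{"dp": [0,-0.113,0.001],"angular": [0,0,0],"gripper": 20}]}}

```text
clock: 15.25
position: [0.6109, 0.1514, 0.1328]
ee_rot: [0.701, 0.075, 0.705, -0.076]
contact_force: [-1.8, 2.1, -2.1]
width: 0.027
```

```bash
python3 circ.py 12
```

```text
p [0.6109 0.1514 0.1328] yaw -0.214 t 15.25 F [-1.8  2.1 -2.1] w 0.027 r 0.0669 th -21.1
[{"dp":[-0.01, -0.107, -0.044],"angular":[-0.003, -0.004, 0.001],"gripper":20},{"dp":[-0.0, -0.101, -0.052],"angular":[0.0, 0.0, 0.0],"gripper":20},{"dp":[-0.0, -0.088, -0.071],"angular":[0.0, 0.0, 0.0],"gripper":20},{"dp":[-0.0, -0.071, -0.088],"angular":[0.0, 0.0, 0.0],"gripper":20},{"dp":[-0.0, -0.051, -0.101],"angular":[0.0, 0.0, 0.0],"gripper":20},{"dp":[-0.0, -0.029, -0.109],"angular":[0.0, 0.0, 0.0],"gripper":20},{"dp":[0.0, -0.006, -0.113],"angular":[0.0, 0.0, 0.0],"gripper":20},{"dp":[0.0, 0.018, -0.112],"angular":[0.0, 0.0, 0.0],"gripper":20}]
```

```bash
python3 circ.py 14.5
```

```text
p [0.6109 0.1514 0.1328] yaw -0.214 t 15.25 F [-1.8  2.1 -2.1] w 0.027 r 0.0669 th -21.1
[{"dp":[-0.01, -0.129, -0.053],"angular":[-0.003, -0.004, 0.001],"gripper":20},{"dp":[-0.0, -0.117, -0.07],"angular":[0.0, 0.0, 0.0],"gripper":20},{"dp":[-0.0, -0.096, -0.097],"angular":[0.0, 0.0, 0.0],"gripper":20},{"dp":[-0.0, -0.069, -0.118],"angular":[0.0, 0.0, 0.0],"gripper":20},{"dp":[-0.0, -0.037, -0.132],"angular":[0.0, 0.0, 0.0],"gripper":20},{"dp":[0.0, -0.003, -0.137],"angular":[0.0, 0.0, 0.0],"gripper":20},{"dp":[0.0, 0.032, -0.133],"angular":[0.0, 0.0, 0.0],"gripper":20},{"dp":[0.0, 0.064, -0.121],"angular":[0.0, 0.0, 0.0],"gripper":20}]
```

Emit:
{"method": "arm_command", "body": {"series": [{"dp": [-0.01,-0.129,-0.053],"angular": [-0.003,-0.004,0],"gripper": 20},{"dp": [0,-0.117,-0.07],"angular": [0,0,0],"gripper": 20},{"dp": [0,-0.096,-0.097],"angular": [0,0,0],"gripper": 20},{"dp": [0,-0.069,-0.118],"angular": [0,0,0],"gripper": 20},{"dp": [0,-0.037,-0.132],"angular": [0,0,0],"gripper": 20},{"dp": [0,-0.003,-0.137],"angular": [0,0,0],"gripper": 20},{"dp": [0,0.032,-0.133],"angular": [0,0,0],"gripper": 20},{"dp": [0,0.064,-0.121],"angular": [0,0,0],"gripper": 20}]}}

```text
clock: 16.25
position: [0.4972, 0.1304, 0.1336]
ee_rot: [0.707, 0.078, 0.699, -0.073]
contact_force: [6.0, 3.8, -10.1]
width: 0.0273
```

```bash
python3 circ.py 14.5
```

```text
p [0.4972 0.1304 0.1336] yaw -0.213 t 16.25 F [  6.    3.8 -10.1] w 0.0273 r 0.0683 th -138.7
[{"dp":[-0.003, 0.116, -0.083],"angular":[-0.002, 0.007, -0.005],"gripper":20},{"dp":[0.0, 0.116, -0.072],"angular":[0.0, -0.0, 0.0],"gripper":20},{"dp":[-0.0, 0.131, -0.04],"angular":[0.0, 0.0, -0.0],"gripper":20},{"dp":[-0.0, 0.137, -0.006],"angular":[0.0, -0.0, 0.0],"gripper":20},{"dp":[0.0, 0.134, 0.028],"angular":[0.0, 0.0, 0.0],"gripper":20},{"dp":[-0.0, 0.122, 0.061],"angular":[0.0, -0.0, 0.0],"gripper":20},{"dp":[0.0, 0.103, 0.09],"angular":[0.0, 0.0, 0.0],"gripper":20},{"dp":[-0.0, 0.078, 0.113],"angular":[0.0, -0.0, 0.0],"gripper":20}]
```

Emit:
{"method": "arm_command", "body": {"series": [{"dp": [0,0.116,-0.083],"angular": [-0.002,0.007,-0.005],"gripper": 20},{"dp": [0,0.116,-0.072],"angular": [0,0,0],"gripper": 20},{"dp": [0,0.131,-0.04],"angular": [0,0,0],"gripper": 20},{"dp": [0,0.137,-0.006],"angular": [0,0,0],"gripper": 20},{"dp": [0,0.134,0.028],"angular": [0,0,0],"gripper": 20},{"dp": [0,0.122,0.061],"angular": [0,0,0],"gripper": 20},{"dp": [0,0.103,0.09],"angular": [0,0,0],"gripper": 20},{"dp": [0,0.078,0.113],"angular": [0,0,0],"gripper": 20}]}}

```text
clock: 17.25
position: [0.5302, 0.2379, 0.1327]
ee_rot: [0.703, 0.065, 0.704, -0.078]
contact_force: [-0.3, -6.0, -3.5]
width: 0.0273
```

```bash
python3 circ.py 14.5
```

```text
p [0.5302 0.2379 0.1327] yaw -0.203 t 17.25 F [-0.3 -6.  -3.5] w 0.0273 r 0.065 th 106.4
[{"dp":[-0.012, 0.048, 0.128],"angular":[0.004, 0.0, 0.012],"gripper":20},{"dp":[0.0, 0.016, 0.136],"angular":[-0.0, 0.0, -0.0],"gripper":20},{"dp":[0.0, -0.019, 0.135],"angular":[0.0, 0.0, 0.0],"gripper":20},{"dp":[0.0, -0.052, 0.126],"angular":[0.0, 0.0, 0.0],"gripper":20},{"dp":[0.0, -0.082, 0.109],"angular":[0.0, 0.0, 0.0],"gripper":20},{"dp":[0.0, -0.107, 0.085],"angular":[0.0, 0.0, 0.0],"gripper":20},{"dp":[0.0, -0.125, 0.056],"angular":[0.0, 0.0, 0.0],"gripper":20},{"dp":[0.0, -0.135, 0.023],"angular":[0.0, 0.0, 0.0],"gripper":20}]
```

Emit:
{"method": "arm_command", "body": {"series": [{"dp": [-0.012,0.048,0.128],"angular": [0.004,0,0.012],"gripper": 20},{"dp": [0,0.016,0.136],"angular": [0,0,0],"gripper": 20},{"dp": [0,-0.019,0.135],"angular": [0,0,0],"gripper": 20},{"dp": [0,-0.052,0.126],"angular": [0,0,0],"gripper": 20},{"dp": [0,-0.082,0.109],"angular": [0,0,0],"gripper": 20},{"dp": [0,-0.107,0.085],"angular": [0,0,0],"gripper": 20},{"dp": [0,-0.125,0.056],"angular": [0,0,0],"gripper": 20},{"dp": [0,-0.135,0.023],"angular": [0,0,0],"gripper": 20}]}}

```text
clock: 18.25
position: [0.6145, 0.1639, 0.1328]
ee_rot: [0.7, 0.074, 0.706, -0.073]
contact_force: [-0.6, 1.7, -3.9]
width: 0.0275
```

```bash
python3 circ.py 14.5
```

```text
p [0.6145 0.1639 0.1328] yaw -0.208 t 18.25 F [-0.6  1.7 -3.9] w 0.0275 r 0.067 th -10.0
[{"dp":[-0.01, -0.137, -0.029],"angular":[0.001, -0.005, -0.001],"gripper":20},{"dp":[0.0, -0.129, -0.046],"angular":[0.0, 0.0, 0.0],"gripper":20},{"dp":[0.0, -0.113, -0.077],"angular":[0.0, 0.0, 0.0],"gripper":20},{"dp":[0.0, -0.09, -0.103],"angular":[0.0, 0.0, 0.0],"gripper":20},{"dp":[0.0, -0.062, -0.122],"angular":[0.0, 0.0, 0.0],"gripper":20},{"dp":[0.0, -0.029, -0.134],"angular":[0.0, 0.0, 0.0],"gripper":20},{"dp":[0.0, 0.005, -0.137],"angular":[0.0, 0.0, 0.0],"gripper":20},{"dp":[0.0, 0.039, -0.131],"angular":[0.0, 0.0, 0.0],"gripper":20}]
```

Unwrapped knob angle is now -370.

Emit:
{"method": "arm_command", "body": {"series": [{"dp": [-0.01,-0.137,-0.029],"angular": [0,-0.005,0],"gripper": 20},{"dp": [0,-0.129,-0.046],"angular": [0,0,0],"gripper": 20},{"dp": [0,-0.113,-0.077],"angular": [0,0,0],"gripper": 20},{"dp": [0,-0.09,-0.103],"angular": [0,0,0],"gripper": 20},{"dp": [0,-0.062,-0.122],"angular": [0,0,0],"gripper": 20},{"dp": [0,-0.029,-0.134],"angular": [0,0,0],"gripper": 20},{"dp": [0,0.005,-0.137],"angular": [0,0,0],"gripper": 20},{"dp": [0,0.039,-0.131],"angular": [0,0,0],"gripper": 20}]}}

```text
clock: 19.25
position: [0.5043, 0.1226, 0.1331]
ee_rot: [0.705, 0.081, 0.701, -0.07]
contact_force: [7.0, 5.2, -9.2]
width: 0.0275
```

```bash
python3 circ.py 14.5
```

```text
p [0.5043 0.1226 0.1331] yaw -0.215 t 19.25 F [ 7.   5.2 -9.2] w 0.0275 r 0.0689 th -129.9
[{"dp":[-0.006, 0.107, -0.097],"angular":[-0.003, 0.002, -0.01],"gripper":20},{"dp":[0.0, 0.104, -0.088],"angular":[0.0, -0.0, 0.0],"gripper":20},{"dp":[-0.0, 0.123, -0.06],"angular":[0.0, 0.0, 0.0],"gripper":20},{"dp":[0.0, 0.134, -0.027],"angular":[0.0, -0.0, 0.0],"gripper":20},{"dp":[0.0, 0.137, 0.008],"angular":[0.0, 0.0, 0.0],"gripper":20},{"dp":[-0.0, 0.13, 0.041],"angular":[0.0, -0.0, 0.0],"gripper":20},{"dp":[0.0, 0.116, 0.073],"angular":[0.0, 0.0, 0.0],"gripper":20},{"dp":[-0.0, 0.094, 0.099],"angular":[0.0, -0.0, 0.0],"gripper":20}]
```

Unwrapped: -490.

Emit:
{"method": "arm_command", "body": {"series": [{"dp": [-0.006,0.107,-0.097],"angular": [-0.003,0.002,-0.01],"gripper": 20},{"dp": [0,0.104,-0.088],"angular": [0,0,0],"gripper": 20},{"dp": [0,0.123,-0.06],"angular": [0,0,0],"gripper": 20},{"dp": [0,0.134,-0.027],"angular": [0,0,0],"gripper": 20},{"dp": [0,0.137,0.008],"angular": [0,0,0],"gripper": 20},{"dp": [0,0.13,0.041],"angular": [0,0,0],"gripper": 20},{"dp": [0,0.116,0.073],"angular": [0,0,0],"gripper": 20},{"dp": [0,0.094,0.099],"angular": [0,0,0],"gripper": 20}]}}

```text
clock: 20.25
position: [0.5199, 0.2337, 0.1331]
ee_rot: [0.704, 0.068, 0.703, -0.077]
contact_force: [0.8, -5.9, -4.2]
width: 0.0272
```

```bash
python3 circ.py 14.5
```

```text
p [0.5199 0.2337 0.1331] yaw -0.206 t 20.25 F [ 0.8 -5.9 -4.2] w 0.0272 r 0.0648 th 116.2
[{"dp":[-0.008, 0.071, 0.117],"angular":[0.002, 0.002, 0.008],"gripper":20},{"dp":[0.0, 0.039, 0.131],"angular":[0.0, 0.0, -0.0],"gripper":20},{"dp":[-0.0, 0.005, 0.137],"angular":[0.0, -0.0, 0.0],"gripper":20},{"dp":[0.0, -0.03, 0.133],"angular":[0.0, 0.0, 0.0],"gripper":20},{"dp":[-0.0, -0.062, 0.122],"angular":[0.0, -0.0, 0.0],"gripper":20},{"dp":[0.0, -0.091, 0.102],"angular":[0.0, 0.0, 0.0],"gripper":20},{"dp":[-0.0, -0.113, 0.076],"angular":[0.0, -0.0, 0.0],"gripper":20},{"dp":[0.0, -0.129, 0.045],"angular":[0.0, 0.0, 0.0],"gripper":20}]
```

Unwrapped: -603.8.

Emit:
{"method": "arm_command", "body": {"series": [{"dp": [-0.008,0.071,0.117],"angular": [0.002,0.002,0.008],"gripper": 20},{"dp": [0,0.039,0.131],"angular": [0,0,0],"gripper": 20},{"dp": [0,0.005,0.137],"angular": [0,0,0],"gripper": 20},{"dp": [0,-0.03,0.133],"angular": [0,0,0],"gripper": 20},{"dp": [0,-0.062,0.122],"angular": [0,0,0],"gripper": 20},{"dp": [0,-0.091,0.102],"angular": [0,0,0],"gripper": 20},{"dp": [0,-0.113,0.076],"angular": [0,0,0],"gripper": 20},{"dp": [0,-0.129,0.045],"angular": [0,0,0],"gripper": 20}]}}

```text
clock: 21.25
position: [0.6152, 0.1746, 0.1326]
ee_rot: [0.699, 0.075, 0.707, -0.073]
contact_force: [-3.4, 1.6, -1.2]
width: 0.0275
```

```bash
python3 circ.py 14.5
```

```text
p [0.6152 0.1746 0.1326] yaw -0.209 t 21.25 F [-3.4  1.6 -1.2] w 0.0275 r 0.0667 th -0.8
[{"dp":[-0.011, -0.139, -0.005],"angular":[-0.0, -0.008, -0.0],"gripper":20},{"dp":[0.0, -0.134, -0.025],"angular":[0.0, 0.0, 0.0],"gripper":20},{"dp":[0.0, -0.124, -0.058],"angular":[0.0, 0.0, 0.0],"gripper":20},{"dp":[0.0, -0.105, -0.087],"angular":[0.0, 0.0, 0.0],"gripper":20},{"dp":[0.0, -0.08, -0.111],"angular":[0.0, 0.0, 0.0],"gripper":20},{"dp":[0.0, -0.05, -0.127],"angular":[0.0, 0.0, 0.0],"gripper":20},{"dp":[0.0, -0.017, -0.136],"angular":[0.0, 0.0, 0.0],"gripper":20},{"dp":[0.0, 0.018, -0.136],"angular":[0.0, 0.0, 0.0],"gripper":20}]
```

Unwrapped: -720.8, so two turns are past the mark and one is to go.

Emit:
{"method": "arm_command", "body": {"series": [{"dp": [-0.011,-0.139,-0.005],"angular": [0,-0.008,0],"gripper": 20},{"dp": [0,-0.134,-0.025],"angular": [0,0,0],"gripper": 20},{"dp": [0,-0.124,-0.058],"angular": [0,0,0],"gripper": 20},{"dp": [0,-0.105,-0.087],"angular": [0,0,0],"gripper": 20},{"dp": [0,-0.08,-0.111],"angular": [0,0,0],"gripper": 20},{"dp": [0,-0.05,-0.127],"angular": [0,0,0],"gripper": 20},{"dp": [0,-0.017,-0.136],"angular": [0,0,0],"gripper": 20},{"dp": [0,0.018,-0.136],"angular": [0,0,0],"gripper": 20}]}}

```text
clock: 22.25
position: [0.5169, 0.1145, 0.133]
ee_rot: [0.707, 0.078, 0.699, -0.072]
contact_force: [4.3, 5.6, -9.4]
width: 0.0273
```

```bash
python3 circ.py 14.5
```

```text
p [0.5169 0.1145 0.133 ] yaw -0.213 t 22.25 F [ 4.3  5.6 -9.4] w 0.0273 r 0.0687 th -117.4
[{"dp":[-0.009, 0.082, -0.118],"angular":[-0.003, 0.007, -0.006],"gripper":20},{"dp":[0.0, 0.083, -0.109],"angular":[0.0, 0.0, 0.0],"gripper":20},{"dp":[0.0, 0.107, -0.085],"angular":[0.0, 0.0, 0.0],"gripper":20},{"dp":[0.0, 0.125, -0.055],"angular":[0.0, 0.0, 0.0],"gripper":20},{"dp":[0.0, 0.135, -0.022],"angular":[0.0, 0.0, 0.0],"gripper":20},{"dp":[0.0, 0.136, 0.012],"angular":[0.0, 0.0, 0.0],"gripper":20},{"dp":[0.0, 0.129, 0.046],"angular":[0.0, 0.0, 0.0],"gripper":20},{"dp":[0.0, 0.113, 0.077],"angular":[0.0, 0.0, 0.0],"gripper":20}]
```

Unwrapped: -837.4.

Emit:
{"method": "arm_command", "body": {"series": [{"dp": [-0.009,0.082,-0.118],"angular": [-0.003,0.007,-0.006],"gripper": 20},{"dp": [0,0.083,-0.109],"angular": [0,0,0],"gripper": 20},{"dp": [0,0.107,-0.085],"angular": [0,0,0],"gripper": 20},{"dp": [0,0.125,-0.055],"angular": [0,0,0],"gripper": 20},{"dp": [0,0.135,-0.022],"angular": [0,0,0],"gripper": 20},{"dp": [0,0.136,0.012],"angular": [0,0,0],"gripper": 20},{"dp": [0,0.129,0.046],"angular": [0,0,0],"gripper": 20},{"dp": [0,0.113,0.077],"angular": [0,0,0],"gripper": 20}]}}

```text
clock: 23.25
position: [0.5098, 0.2285, 0.1335]
ee_rot: [0.706, 0.065, 0.701, -0.077]
contact_force: [2.7, -7.2, -5.2]
width: 0.0274
```

```bash
python3 circ.py 9
```

```text
p [0.5098 0.2285 0.1335] yaw -0.201 t 23.25 F [ 2.7 -7.2 -5.2] w 0.0274 r 0.0656 th 126.1
[{"dp":[-0.005, 0.055, 0.066],"angular":[0.005, 0.006, 0.01],"gripper":20},{"dp":[0.0, 0.048, 0.07],"angular":[0.0, 0.0, 0.0],"gripper":20},{"dp":[0.0, 0.037, 0.077],"angular":[0.0, 0.0, 0.0],"gripper":20},{"dp":[0.0, 0.024, 0.081],"angular":[0.0, 0.0, 0.0],"gripper":20},{"dp":[0.0, 0.011, 0.084],"angular":[0.0, 0.0, 0.0],"gripper":20},{"dp":[0.0, -0.002, 0.085],"angular":[0.0, 0.0, 0.0],"gripper":20},{"dp":[0.0, -0.015, 0.084],"angular":[0.0, 0.0, 0.0],"gripper":20},{"dp":[0.0, -0.028, 0.08],"angular":[0.0, 0.0, 0.0],"gripper":20}]
```

Emit:
{"method": "arm_command", "body": {"series": [{"dp": [-0.005,0.055,0.066],"angular": [0.005,0.006,0.01],"gripper": 20},{"dp": [0,0.048,0.07],"angular": [0,0,0],"gripper": 20},{"dp": [0,0.037,0.077],"angular": [0,0,0],"gripper": 20},{"dp": [0,0.024,0.081],"angular": [0,0,0],"gripper": 20},{"dp": [0,0.011,0.084],"angular": [0,0,0],"gripper": 20},{"dp": [0,-0.002,0.085],"angular": [0,0,0],"gripper": 20},{"dp": [0,-0.015,0.084],"angular": [0,0,0],"gripper": 20},{"dp": [0,-0.028,0.08],"angular": [0,0,0],"gripper": 20}]}}

```text
clock: 24.25
position: [0.5853, 0.2291, 0.1328]
ee_rot: [0.699, 0.07, 0.708, -0.075]
contact_force: [-2.2, -1.8, -1.7]
width: 0.0272
```

```bash
python3 circ.py 5
```

```text
p [0.5853 0.2291 0.1328] yaw -0.206 t 24.25 F [-2.2 -1.8 -1.7] w 0.0272 r 0.0651 th 55.5
[{"dp":[-0.01, -0.021, 0.042],"angular":[0.002, -0.008, 0.006],"gripper":20},{"dp":[0.0, -0.024, 0.041],"angular":[0.0, 0.0, -0.0],"gripper":20},{"dp":[-0.0, -0.027, 0.039],"angular":[0.0, -0.0, 0.0],"gripper":20},{"dp":[0.0, -0.03, 0.036],"angular":[0.0, 0.0, 0.0],"gripper":20},{"dp":[-0.0, -0.033, 0.033],"angular":[0.0, -0.0, 0.0],"gripper":20},{"dp":[0.0, -0.036, 0.03],"angular":[0.0, 0.0, 0.0],"gripper":20},{"dp":[-0.0, -0.039, 0.027],"angular":[0.0, -0.0, 0.0],"gripper":20},{"dp":[0.0, -0.041, 0.024],"angular":[0.0, 0.0, 0.0],"gripper":20}]
```

Emit:
{"method": "arm_command", "body": {"series": [{"dp": [-0.01,-0.021,0.042],"angular": [0,-0.008,0.006],"gripper": 20},{"dp": [0,-0.024,0.041],"angular": [0,0,0],"gripper": 20},{"dp": [0,-0.027,0.039],"angular": [0,0,0],"gripper": 20},{"dp": [0,-0.03,0.036],"angular": [0,0,0],"gripper": 20},{"dp": [0,-0.033,0.033],"angular": [0,0,0],"gripper": 20},{"dp": [0,-0.036,0.03],"angular": [0,0,0],"gripper": 20},{"dp": [0,-0.02,0.014],"angular": [0,0,0],"gripper": 20},{"dp": [0,0,0],"angular": [0,0,0],"gripper": 20}]}}

```text
clock: 25.25
position: [0.6096, 0.1994, 0.1334]
ee_rot: [0.703, 0.074, 0.703, -0.072]
contact_force: [-2.5, 0.4, -3.2]
width: 0.0275
```

```bash
python3 - <<'E'
from circ import *
plan(2.5)
t=grab('top'); d=grab('side'); np.savez('t3.npz',**t); np.savez('s3.npz',**d)
a=cv2.resize(t['image'][160:260,200:290],None,fx=4.4,fy=4.4,interpolation=cv2.INTER_CUBIC)
b=cv2.resize(d['image'][180:280,240:330],None,fx=4.4,fy=4.4,interpolation=cv2.INTER_CUBIC)
cv2.imwrite('pics/z4.png',np.clip(np.hstack([a,b])*1.8,0,255).astype(np.uint8))
E
```

```text
p [0.6096 0.1994 0.1334] yaw -0.207 t 25.25 F [-2.5  0.4 -3.2] w 0.0275 r 0.0656 th 21.3
[{"dp":[-0.005, -0.023, 0.008],"angular":[0.002, 0.0, -0.002],"gripper":20},{"dp":[-0.0, -0.021, 0.012],"angular":[0.0, -0.0, 0.0],"gripper":20},{"dp":[0.0, -0.021, 0.011],"angular":[0.0, 0.0, 0.0],"gripper":20},{"dp":[-0.0, -0.021, 0.01],"angular":[0.0, -0.0, 0.0],"gripper":20},{"dp":[0.0, -0.022, 0.009],"angular":[0.0, 0.0, 0.0],"gripper":20},{"dp":[-0.0, -0.022, 0.008],"angular":[0.0, -0.0, 0.0],"gripper":20},{"dp":[0.0, -0.023, 0.007],"angular":[0.0, 0.0, 0.0],"gripper":20},{"dp":[-0.0, -0.023, 0.006],"angular":[0.0, -0.0, 0.0],"gripper":20}]
```

View pics/z4.png

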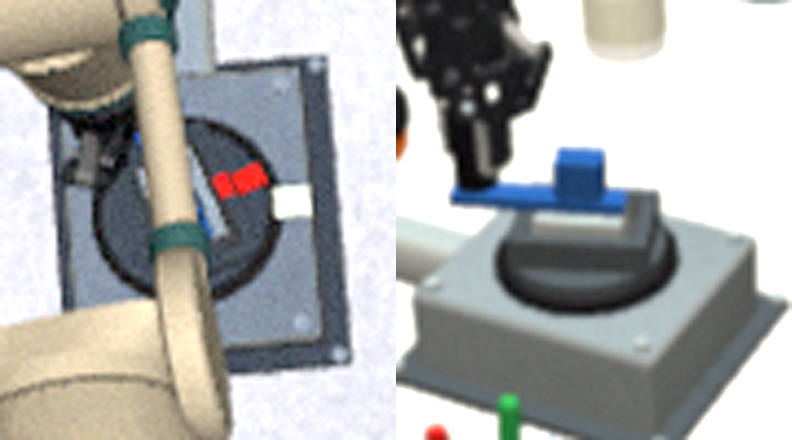

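The pointer, at (240,180) in the crop, is short of the mark at (292,201). The crank is still seated. Measuring the gap.

```bash
cat > ptr.py <<'E'
from h import *
C=np.array([.5485,.1755])
def ptr(d):
    im=d['image']; hsv=cv2.cvtColor(im,cv2.COLOR_BGR2HSV)
    red=((hsv[...,0]<8)|(hsv[...,0]>172))&(hsv[...,1]>130)&(hsv[...,2]>60)
    wh=(hsv[...,2]>125)&(hsv[...,1]<60)
    def f(m,b):
        k=np.zeros_like(m); k[b[0]:b[1],b[2]:b[3]]=m[b[0]:b[1],b[2]:b[3]]
        return np.array([world(d,u,v) for v,u in np.argwhere(k)])
    q=f(red,(175,235,220,268)); m=f(wh,(195,220,258,274))
    A=lambda p:np.degrees(np.arctan2(p[1],p[0]))
    v=q[:,:2]-C; r=np.hypot(*v.T)
    print('n',len(q),'rmax',r.max().round(4),'z',q[:,2].min().round(3),q[:,2].max().round(3))
    for s,n in((r>0,'all'),(r>.036,'outer')):
        if s.any(): print(n,s.sum(),A(v[s].mean(0)).round(2))
    mm=m.mean(0)[:2]-C; print('mark',A(mm).round(2),np.hypot(*mm).round(4))
if __name__=='__main__':
    import sys
    for f in sys.argv[1:]: print(f); ptr(dict(np.load(f)))
E
python3 ptr.py top1.npz t3.npz
```

```text
top1.npz
n 72 rmax 0.2058 z 0.075 1.451
all 72 -15.59
outer 35 -18.46
mark -87.48 0.0657
t3.npz
n 65 rmax 0.2058 z 0.077 1.451
all 65 -70.35
outer 33 -73.27
mark -85.26 0.0638
```

```bash
sed -i 's/return np.array(\(.*\))$/a=np.array(\1); return a[(a[:,2]<.12)\&(a[:,2]>.05)]/' ptr.py; python3 ptr.py top1.npz t3.npz
```

```text
top1.npz
n 71 rmax 0.0516 z 0.075 0.109
all 71 -11.08
outer 34 -10.98
mark -85.07 0.0642
t3.npz
n 64 rmax 0.0514 z 0.077 0.105
all 64 -65.94
outer 32 -66.17
mark -85.26 0.0638
```

Emit:
{"method": "arm_command", "body": {"series": [{"dp": [-0.005,-0.024,0.008],"angular": [0,0,0],"gripper": 20},{"dp": [0,-0.023,0.01],"angular": [0,0,0],"gripper": 20},{"dp": [0,-0.023,0.01],"angular": [0,0,0],"gripper": 20},{"dp": [0,-0.024,0.009],"angular": [0,0,0],"gripper": 20},{"dp": [0,-0.024,0.008],"angular": [0,0,0],"gripper": 20},{"dp": [0,-0.014,0.004],"angular": [0,0,0],"gripper": 20},{"dp": [0,0,0],"angular": [0,0,0],"gripper": 20},{"dp": [0,0,0],"angular": [0,0,0],"gripper": 20}]}}

```text
clock: 26.35
position: [0.6138, 0.1829, 0.134]
ee_rot: [0.705, 0.075, 0.702, -0.071]
contact_force: [0.2, 1.4, -4.5]
width: 0.0269
```

```bash
python3 - <<'E'
from circ import *
from ptr import ptr
ang(); ptr(grab('top'))
plan(1,2)
E
```

```text
p [0.6138 0.1829 0.134 ] yaw -0.207 t 26.35 F [ 0.2  1.4 -4.5] w 0.0269 r 0.0658 th 6.4
n 49 rmax 0.0511 z 0.076 0.105
all 49 -80.26
outer 34 -79.71
mark -85.2 0.0641
p [0.6138 0.1829 0.134 ] yaw -0.207 t 26.4 F [-1.2  0.3 -4.4] w 0.0269 r 0.0657 th 6.5
[{"dp":[0.0, -0.011, -0.003],"angular":[0.002, 0.002, -0.004],"gripper":20},{"dp":[-0.0, -0.009, 0.003],"angular":[0.0, 0.0, 0.0],"gripper":20}]
```

Emit:
{"method": "arm_command", "body": {"series": [{"dp": [0,-0.012,0.001],"angular": [0,0,0],"gripper": 20},{"dp": [0,-0.012,0.002],"angular": [0,0,0],"gripper": 20},{"dp": [0,-0.01,0.002],"angular": [0,0,0],"gripper": 20},{"dp": [0,-0.006,0.001],"angular": [0,0,0],"gripper": 20},{"dp": [0,0,0],"angular": [0,0,0],"gripper": 20},{"dp": [0,0,0],"angular": [0,0,0],"gripper": 20},{"dp": [0,0,0],"angular": [0,0,0],"gripper": 20},{"dp": [0,0,0],"angular": [0,0,0],"gripper": 20}]}}

```text
clock: 27.4
position: [0.6142, 0.178, 0.1342]
ee_rot: [0.705, 0.075, 0.701, -0.071]
contact_force: [-0.6, 0.6, -4.7]
width: 0.0271
```

```bash
python3 - <<'E'
from circ import *
from ptr import ptr
ang(); ptr(grab('top')); ptr(grab('top'))
E
```

```text
p [0.6142 0.178  0.1342] yaw -0.206 t 27.4 F [-0.6  0.6 -4.7] w 0.0271 r 0.0658 th 2.2
n 37 rmax 0.0509 z 0.067 0.087
all 37 -84.8
outer 34 -84.93
mark -85.25 0.0642
n 37 rmax 0.0511 z 0.075 0.087
all 37 -84.32
outer 34 -84.41
mark -85.09 0.064
```

Emit:
{"method": "arm_command", "body": {"series": [{"dp": [0,0,0],"angular": [0,0,0],"gripper": 45},{"dp": [0,0,0],"angular": [0,0,0],"gripper": 45},{"dp": [0,0,0],"angular": [0,0,0],"gripper": 45},{"dp": [0,0,0],"angular": [0,0,0],"gripper": 45},{"dp": [-0.08,0,0],"angular": [0,0,0],"gripper": 45},{"dp": [-0.2,0,0],"angular": [0,0,0],"gripper": 45},{"dp": [-0.25,0,0],"angular": [0,0,0],"gripper": 45},{"dp": [-0.25,0,0],"angular": [0,0,0],"gripper": 45}]}}

```text
clock: 28.5
position: [0.6136, 0.1765, 0.2323]
ee_rot: [0.705, 0.074, 0.701, -0.071]
contact_force: [0.6, -0.1, 0.3]
width: 0.045
```

Emit:
{"method": "arm_command", "body": {"series": [{"dp": [-0.15,0,0.15],"angular": [0,0,0],"gripper": 45},{"dp": [0,-0.2,0],"angular": [0,0,0],"gripper": 45},{"dp": [0,-0.3,0],"angular": [0,0,0],"gripper": 45},{"dp": [0,-0.3,0],"angular": [0,0,0],"gripper": 45},{"dp": [0,-0.3,0],"angular": [0,0,0],"gripper": 45},{"dp": [0,-0.3,0],"angular": [0,0,0],"gripper": 45},{"dp": [0,-0.15,0],"angular": [0,0,0],"gripper": 45},{"dp": [0,0,0],"angular": [0,0,0],"gripper": 45}]}}

```text
clock: 29.5
position: [0.5866, -0.0184, 0.2525]
ee_rot: [0.705, 0.074, 0.702, -0.072]
contact_force: [-0.3, 0.3, 1.0]
width: 0.0448
```

```bash
python3 - <<'E'
from circ import *
from ptr import ptr
ang(); t=grab('top'); d=grab('side'); ptr(t); ptr(grab('top'))
P=clear(t,(160,260,200,290)).reshape(-1,3)
q=P[(np.hypot(P[:,0]-.613,P[:,1]-.181)<.02)&(P[:,2]>.155)]; print('knob',len(q),q.mean(0))
q=P[(np.hypot(P[:,0]-.5485,P[:,1]-.1755)<.02)&(P[:,2]>.13)]; print('boss',len(q),q.mean(0),np.median(q[:,2]))
a=cv2.resize(t['image'],(400,250),interpolation=cv2.INTER_AREA)
b=cv2.resize(t['image'][160:260,200:290],None,fx=4,fy=4,interpolation=cv2.INTER_CUBIC)
c=cv2.resize(d['image'][180:280,240:330],None,fx=4,fy=4,interpolation=cv2.INTER_CUBIC)
o=np.zeros((600,800,3),np.uint8);o[:400,:360]=b;o[:400,400:760]=c
a=cv2.resize(t['image'],(320,200),interpolation=cv2.INTER_AREA);o[400:,:320]=a;o[400:,400:720]=cv2.resize(d['image'],(320,200),interpolation=cv2.INTER_AREA)
cv2.imwrite('pics/z5.png',np.clip(o*1.7,0,255).astype(np.uint8))
E
```

```text
p [ 0.5866 -0.0184  0.2525] yaw -0.207 t 29.5 F [-0.3  0.3  1. ] w 0.0448 r 0.1976 th -78.9
n 68 rmax 0.0514 z 0.078 0.105
all 68 -85.25
outer 34 -84.7
mark -85.18 0.0642
n 68 rmax 0.0511 z 0.074 0.108
all 68 -85.16
outer 33 -84.82
mark -85.12 0.0642
knob 104 [0.61379577 0.17991158 0.16886089]
boss 108 [0.54975525 0.17361071 0.14189935] 0.14221426619732158
```

View pics/z5.png

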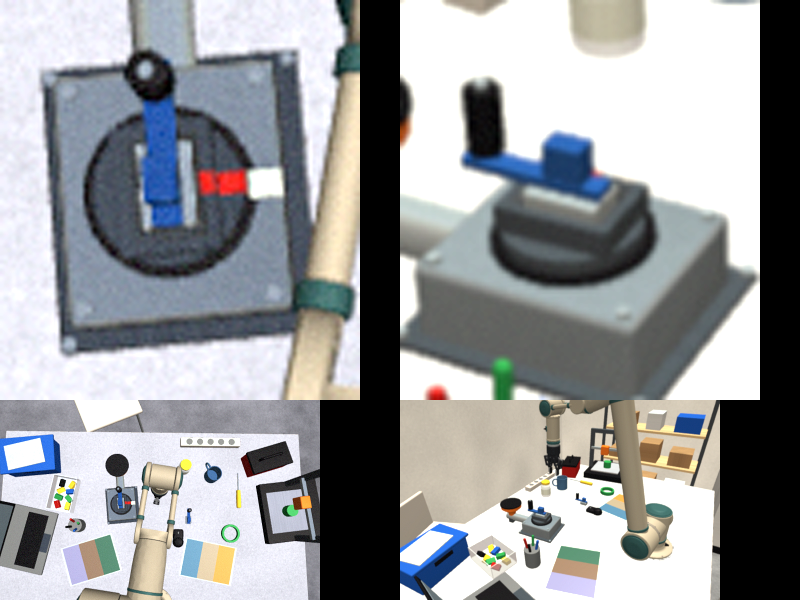

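The final view shows the pointer (230,182) lined up with the mark (265,182). The boss top is at 0.142 m, so the crank is seated, and the bystanders have not moved. Handing in.

```bash
python3 -c "
from rig import sign_off; print(sign_off())"
```

```text
the job is handed in; nothing more can be done
None
```

The crank is fitted in the feeder's socket, turned clockwise to the mark and then three full turns more. It has stopped with the pointer at the mark, and I handed the job in at about 29.6 s of the 72 s.

I lifted the large crank by its boss, lowered it into the socket, and turned it by the free-spinning knob. The hand then let go and moved clear.

- **Turn count:** the knob went from 78° to -1078°, about 1156° clockwise. That is roughly 74° to the mark, where the pictures gave 74°, plus three full turns.
- **Pointer:** after letting go it measured -84.7° to -85.25°, against -85.15° for the mark, so it is within 0.5° by camera. The slight spread is measurement noise.
- **Seating:** the boss top stands at 0.142 m and the knob top at 0.169 m, both as expected for a fully seated crank.
- **Forces:** the highest net force in the end-of-call readings was about 18 N, as the foot reached the socket floor. During turning it stayed under 13 N. I did not read forces within a call.
- **Other things on the table:** they look unmoved in the last picture; I did not measure them. The hand was touching nothing.

No check failed. While turning, the hand ran up to 4 mm outside the 65 mm circle and lifted the crank by about 1 mm. It dropped back into place when I let go.

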